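# Reset the temperature alarm with the stylus

### The job

Take the orange-handled reset stylus straight up out of its stand, put its steel pin down through the blue-ringed hole on top of the white temperature alarm unit and feel gently for the button hidden in it, then press the button right down and keep it down for three seconds without a break. Finish while still holding the stylus in the gripper with the button pressed right down: do not let go or pull out. Never push it harder than 25 N, and leave everything else standing where it is.

Things in the scene. Friction and masses are not known exactly. Their poses are not given: they have to be found in the camera images.
- alarm_unit: the temperature alarm unit: a low white box 90 (x) x 120 (y) x 45 mm high with a blue band round its sides, standing firmly on the trolley; on its top a dark screen, three flat grey keys and, near one corner, the blue-ringed round hole of the reset button. Origin: centre of its underside; x, y along its sides, z up. The hole lies at x = +18, y = +34 mm of this frame. It does not move when pushed
- aperture (a point): centre of the mouth of the reset hole, at the top of the blue ring (ring 23 mm outside, 17 mm inside, 2 mm high; its top is 47 mm above the trolley). The hole below the ring is 13 mm across with a 1.5 mm chamfer and goes straight down; only the bare pin of the stylus fits in
- reset_button (a joint): travel of the reset button in m: 0 = up (start), 0.008 = down on its stop. The red button, 11.6 mm across, sits centred down in the hole and moves straight down. At rest its face lies somewhere from 16 to 24 mm below the top of the blue ring (it differs each time and must be felt for). Springy: it starts to give at about 1.5 N and reaches its hard stop at about 5.5 N (0.5 N per mm); it springs back up when let go
- stylus: the reset stylus, upright, 122 mm long, 40 g (may vary by a third): a steel pin 5 mm across from 0 to 46 mm, a black collar 21 mm across from 46 to 52 mm, then a round orange handle 16 mm across from 52 to 118 mm (tapering to the end at 122 mm). Origin: the tip of the pin; z points up along it to the handle. It starts standing in its stand with the tip 12 mm above the trolley and the handle free from 64 to 134 mm
- stylus_stand: the stylus's stand: grey block 56x56 mm on a black 70x70 mm foot, top 58 mm above the trolley, fixed; the pin hangs in an 8 mm hole in its middle and the collar rests on its top. Origin: centre of its underside, z up. The stylus must be drawn straight up 46 mm to clear it
- sharps_box: bystander, to be left alone: yellow sharps container with a red lid, 98x114x134 mm. Origin: centre of its underside
- cotton_buds: bystander, to be left alone: clear round tub of pink cotton buds, 77 mm across, 80 mm high. Origin: centre of its underside
- red_cup: bystander, to be left alone: specimen cup with a red-orange screw lid, 46 mm across, 59 mm high. Origin: centre of its underside
- bench_timer: bystander, to be left alone: round orange and white twist timer, 62 mm across, 44 mm high. Origin: centre of its underside
- blue_cup: bystander, to be left alone: specimen cup with a blue screw lid, 46 mm across, 59 mm high. Origin: centre of its underside
- syringe: bystander, to be left alone: plastic syringe lying down, 23x85x14 mm. Origin: centre of its underside
- antiseptic_bottle: bystander, to be left alone: dark green bottle with a white nozzle, 41x61x99 mm. Origin: centre of its underside
- tape_roll: bystander, to be left alone: roll of black tape lying flat, 59 mm across, 19 mm high. Origin: centre of its underside

How it is judged:
By the outcome, as a careful person would: the job done as asked, in the order asked, and still so for the second after the job is handed in, while the arm keeps its last pose, push and grip.
It also fails if it takes over 45 s, if anything falls off the work surface, if the arm or the gripper's body presses on something with over 40 N, if the wrist force passes 120 N, or if a joint passes its speed limit or range.

### The arm

A 7-joint arm with a two-finger parallel gripper is mounted at the origin on a cart in front of the work surface, level with it; the furniture and walls round the work are solid. World frame = base frame: x ahead of the robot, y to its left, z up, the work surface at z = 0. Lengths are in m, angles in rad, forces in N, time in s.
With the tool pointing down it reaches from about 0.4 to 0.925 m from the base axis. Payload 5.6 kg.
Tool frame: the origin (TCP) lies on the centre line of the jaws, within the pads' length; the fingertips stand 19 mm ahead of it and the grasp point (between the pads) is the TCP; z points along the fingers, x is the direction in which the jaws open and shut, and the axes are right-handed (so a half turn about z gives the same grasp; the last joint's range is limited). The gripper opens to 85 mm and grips with 20 to 120 N. Pads are 22 mm wide; open, the fingers measure 114 mm over their backs; the gripper's body (76 mm by 85 mm) begins 54 mm behind the grasp point. The pads swing forward as they close: fully open they stand 13 mm farther back than shut.
Start: joints at [-1.318, 0.468, -0.012, 1.603, 0.006, 1.071, -0.056], TCP at [0.19, 0.622, 0.25] pointing down, gripper open.
Joint ranges: [-2.53, 2.53], [-0.31, 2.02], [-1.57, 1.55], [0.28, 2.44], [-1.29, 4.43], [0.15, 1.84], [-2.92, 2.92]. Speed limits (rad/s): [2.57, 2.57, 3.14, 3.14, 3.14, 3.14, 3.14].

### API

Orientations are given as a unit quaternion [x, y, z, w].
In Python, from bench import bot gives the robot as it stands. Calls block until the motion is done:
- bot.move_to(position, orientation): joint-space move of the TCP to a pose.
- bot.line_to(position, speed=0.15, frame=None): straight line of the TCP; frame=None keeps the orientation; speed is the mean speed in m/s.
- bot.move_j(angles): joint-space move.
- bot.command_gripper(opening, strength=None): finger opening in m; strength is the grip in N (None keeps the last); returns when the fingers have stopped.
- bot.hold(seconds).
- bot.inverse_kinematics(position, orientation): joint angles nearest the present ones, or None.
- bot.get_image(name): name is "scene" or "top"; returns a dict with "image" (400x640x3 uint8, red, green, blue), "depth" (400x640 float32, m along the optical axis (not along the pixel's ray), 0 where there is no reading), "fovy" (degrees; the focal length in pixels is half the picture's height over the tangent of half this angle, whatever the lens; pixels are square), "cx", "cy" (the principal point, pixels), "distortion" ([k1, k2, p1, p2, k3] as OpenCV has them; the pictures are not rectified), "R" (3x3) and "t" (3): a world point X has camera coordinates R X + t. Camera axes: x right, y down, z forward; pixel columns grow to the right and rows downward; lengths in m; the calibration is good to about 2 mm. A picture is of the moment at which its call begins.
A pose or a line that the arm cannot do raises bot.MotionError and nothing moves.
- bot.job_done(): hands the job in, once; it reports no verdict.
Readings, each from a call of its own:
- bot.current_time_s(): time.
- bot.current_qpos(): joint angles.
- bot.current_joint_velocities(): joint speeds.
- bot.current_tau(): joint torques, N m.
- bot.current_tcp_pos(): TCP position.
- bot.current_ee_rot(): TCP orientation.
- bot.current_contact_force(): force on the tool from outside, world axes, zero at the start.
- bot.current_ft_torque(): the same for the moment, N m.
- bot.current_opening(): finger opening in m.
Only numpy, scipy, OpenCV 4.12 (cv2) and the standard library are available. Lean on these libraries where they do the work, as an engineer would, in place of code of your own. Each camera call takes 0.05 s, during which the arm holds its last target.

## Working session

There is one attempt and no reset: what is moved stays moved. The work goes in short steps, each a Python script; the robot and the scene stay as the last script left them, time stands still between calls to the robot, and variables do not carry over. Pictures are saved under pics/ and viewed, and the job is handed in when it is done.

```bash
mkdir -p pics; ls
cat > h.py <<'E'
import numpy as np, cv2, pickle
def K(d):
    f=200/np.tan(np.radians(d["fovy"])/2)
    return np.array([[f,0,d["cx"]],[0,f,d["cy"]],[0,0,1.]])
def at_z(d,uv,z):
    n=cv2.undistortPoints(np.array([[uv]],float),K(d),np.array(d["distortion"]))[0,0]
    R=np.array(d["R"]);t=np.array(d["t"]); C=-R.T@t; r=R.T@np.array([n[0],n[1],1])
    return C+r*(z-C[2])/r[2]
def dep(d,uv):
    n=cv2.undistortPoints(np.array([[uv]],float),K(d),np.array(d["distortion"]))[0,0]
    R=np.array(d["R"]);t=np.array(d["t"]); z=d["depth"][int(round(uv[1])),int(round(uv[0]))]
    return R.T@(np.array([n[0],n[1],1])*z-t)
E
python3 - <<'E'
from bench import bot
import pickle,cv2
for n in("scene","top"):
    d=bot.get_image(n); pickle.dump(d,open(n+".pkl","wb")); cv2.imwrite(f"pics/{n}0.png",d["image"][:,:,::-1])
    print(n,d["fovy"],d["distortion"],d["R"],d["t"])
print(bot.current_ee_rot(),bot.current_time_s(),bot.current_contact_force())
E
```

```text
pics
scene 52.008513714424836 [-0.08909847  0.          0.          0.          0.        ] [[-0.58295385 -0.81249362  0.00435036]
 [-0.30616295  0.21470214 -0.92745201]
 [ 0.75261481 -0.54199365 -0.37391688]] [0.30728501 0.22971429 0.64086165]
top 44.50532129879913 [-0.01346847  0.          0.          0.          0.        ] [[ 0.0024566  -0.99978633 -0.02052447]
 [-0.98145141  0.00152393 -0.19170501]
 [ 0.19169533  0.02061471 -0.98123796]] [0.03437991 0.53053747 0.97546905]
[ 8.03616332e-01  5.95147132e-01 -6.24192214e-04  5.41490884e-04] 0.1 [ 0.68321814 -0.34208363 -1.13654261]
```

View pics/scene0.png

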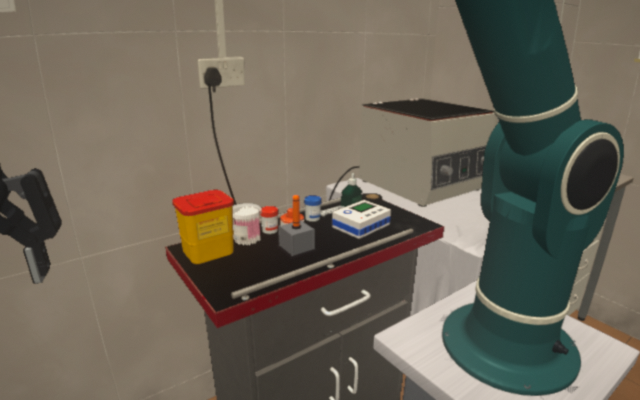

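View pics/top0.png

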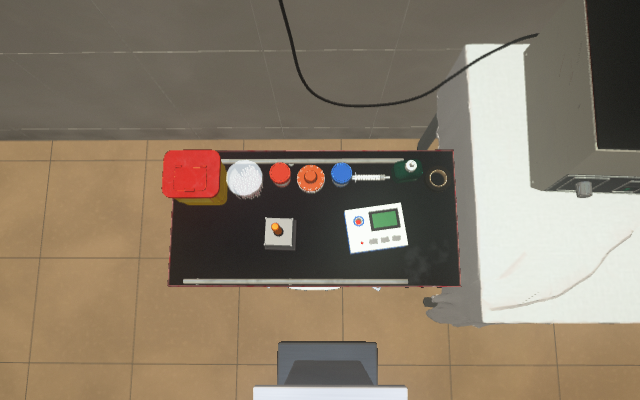

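The scene view shows the stand at about (297,238) and the white alarm unit at (362,218). In the top view the stand is at (280,233), the stylus top at (277,230), and the unit at (377,229) with the blue ring at (359,221). I'll enlarge both.

Run:
```python
import cv2
t=cv2.imread("pics/top0.png");s=cv2.imread("pics/scene0.png")
cv2.imwrite("pics/a.png",cv2.resize(t[190:265,255:325],None,fx=8,fy=8,interpolation=cv2.INTER_CUBIC))
cv2.imwrite("pics/b.png",cv2.resize(t[190:265,335:415],None,fx=8,fy=8,interpolation=cv2.INTER_CUBIC))
cv2.imwrite("pics/c.png",cv2.resize(s[180:265,265:400],None,fx=5.9,fy=5.9,interpolation=cv2.INTER_CUBIC))
```

```text
(no output)
```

View pics/a.png

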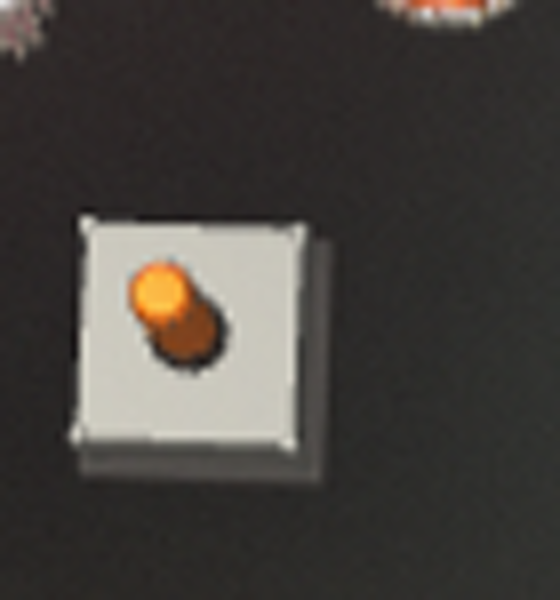

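View pics/b.png

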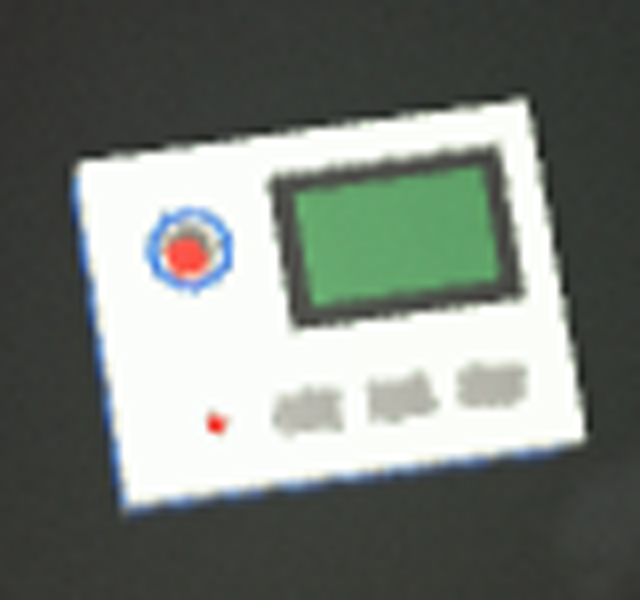

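View pics/c.png

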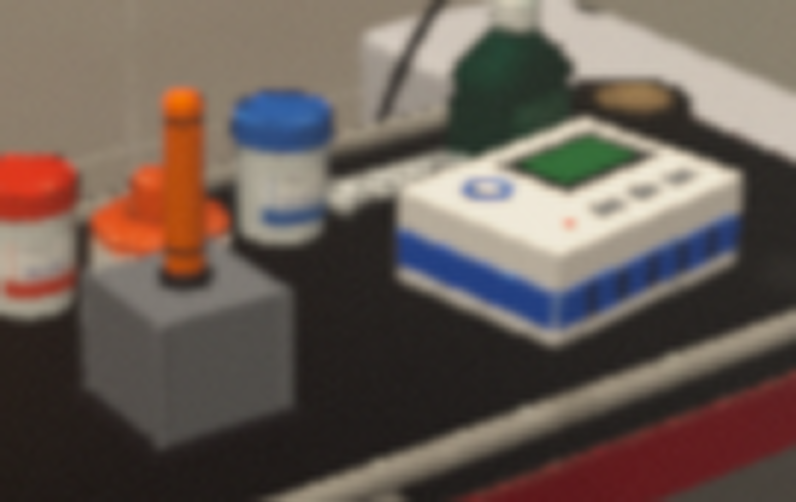

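Run:
```python
from h import *
t=pickle.load(open("top.pkl","rb"));s=pickle.load(open("scene.pkl","rb"))
def P(d,x,y,ox,oy,f,z): return at_z(d,(ox+(x+.5)/f-.5,oy+(y+.5)/f-.5),z)
A=[P(t,x,y,255,190,8,.058) for x,y in [(88,222),(300,230),(290,443),(76,436)]]
print("stand",np.mean(A,0),[np.linalg.norm(A[i]-A[(i+1)%4]) for i in range(4)], np.degrees(np.arctan2(*(A[0]-A[1])[[1,0]])))
print("stylus top",P(t,160,290,255,190,8,.132),"collar",P(t,190,331,255,190,8,.064))
B=[P(t,x,y,335,190,8,.045) for x,y in [(75,162),(528,100),(585,440),(125,512)]]
c=np.mean(B,0);v=(B[0]-B[1]+B[3]-B[2]);y=np.arctan2(v[1],v[0])-np.pi/2
print("unit",c,np.degrees(y),[np.linalg.norm(B[i]-B[(i+1)%4]) for i in range(4)])
R=np.array([[np.cos(y),-np.sin(y)],[np.sin(y),np.cos(y)]]);print("hole pred",c[:2]+R@[.018,.034])
print("ring",P(t,190,250,335,190,8,.047))
f=5.9
print("scene: styl top",P(s,183,95,265,180,f,.132),"collar",P(s,186,276,265,180,f,.061),"ring",P(s,488,189,265,180,f,.047))
C=[P(s,x,y,265,180,f,.045) for x,y in [(397,197),(583,118),(743,178),(552,255)]]
print("scene unit",np.mean(C,0))
D=[P(s,x,y,265,180,f,.058) for x,y in [(82,292),(165,328),(293,292)]];print("scene stand",(D[0]+D[2])/2)
# depth
for n,d in(("top",t),):
  for uv in[(270,240),(286,222),(385,241),(359,209)]: print(dep(d,uv))
```

```text
stand [0.46539509 0.10747827 0.058     ] [np.float64(0.05522431809807423), np.float64(0.05537375027864682), np.float64(0.055154145870881285), np.float64(0.05574083968723365)] 87.77577032622817
stylus top [0.46584562 0.1075281  0.132     ] collar [0.46491501 0.10651813 0.064     ]
unit [ 0.47497693 -0.09503928  0.045     ] 8.364705672946943 [np.float64(0.12049986398099531), np.float64(0.09047717534322697), np.float64(0.12067715118550514), np.float64(0.09269277801457763)]
hole pred [ 0.48783935 -0.05878244]
ring [ 0.48842433 -0.05908018  0.047     ]
scene: styl top [0.4660786  0.10443935 0.132     ] collar [0.46207193 0.10706175 0.061     ] ring [ 0.48555651 -0.05933593  0.047     ]
scene unit [ 0.47247631 -0.09406656  0.045     ]
scene stand [0.45538445 0.11077349 0.058     ]
[0.44707354 0.1240907  0.05655991]
[0.48460421 0.09154107 0.05637241]
[ 0.44632848 -0.11393995  0.04488103]
[ 0.51380729 -0.06102526  0.0452782 ]
```

Run:
```python
from bench import bot
import numpy as np
for th in (60,73,90,105,0):
    q=[np.cos(np.radians(th/2)),np.sin(np.radians(th/2)),0,0]
    for p in([.4655,.107,.22],[.4655,.107,.098],[.4875,-.059,.16],[.4875,-.059,.09]):
        r=bot.inverse_kinematics(p,q); print(th,p,None if r is None else np.round(r,2))
```

```text
60 [0.4655, 0.107, 0.22] [-0.64  0.22  0.39  2.06 -0.11  0.88  0.86]
60 [0.4655, 0.107, 0.098] [-0.53  0.42  0.28  2.14 -0.2   0.6   0.94]
60 [0.4875, -0.059, 0.16] [-0.44  0.36  0.59  2.09 -0.28  0.77  1.37]
60 [0.4875, -0.059, 0.09] [-0.33  0.48  0.47  2.12 -0.36  0.62  1.44]
73 [0.4655, 0.107, 0.22] [-0.61  0.21  0.36  2.06 -0.1   0.88  1.08]
73 [0.4655, 0.107, 0.098] [-0.5   0.42  0.24  2.14 -0.17  0.6   1.14]
73 [0.4875, -0.059, 0.16] [-0.41  0.35  0.56  2.09 -0.27  0.76  1.59]
73 [0.4875, -0.059, 0.09] [-0.31  0.47  0.44  2.12 -0.34  0.61  1.64]
90 [0.4655, 0.107, 0.22] [-0.58  0.21  0.32  2.06 -0.09  0.88  1.36]
90 [0.4655, 0.107, 0.098] [-0.45  0.42  0.19  2.14 -0.13  0.6   1.4 ]
90 [0.4875, -0.059, 0.16] [-0.39  0.35  0.52  2.09 -0.25  0.76  1.87]
90 [0.4875, -0.059, 0.09] [-0.25  0.46  0.37  2.12 -0.29  0.61  1.89]
105 [0.4655, 0.107, 0.22] [-0.54  0.21  0.28  2.06 -0.07  0.88  1.61]
105 [0.4655, 0.107, 0.098] [-0.41  0.41  0.14  2.13 -0.1   0.6   1.63]
105 [0.4875, -0.059, 0.16] [-0.34  0.34  0.47  2.09 -0.22  0.76  2.1 ]
105 [0.4875, -0.059, 0.09] [-0.19  0.46  0.29  2.12 -0.23  0.6   2.1 ]
0 [0.4655, 0.107, 0.22] [-0.76  0.22  0.53  2.07 -0.14  0.88 -0.15]
0 [0.4655, 0.107, 0.098] [-0.66  0.44  0.44  2.15 -0.32  0.61  0.  ]
0 [0.4875, -0.059, 0.16] [-0.54  0.38  0.72  2.1  -0.36  0.78  0.4 ]
0 [0.4875, -0.059, 0.09] [-0.42  0.5   0.58  2.13 -0.46  0.64  0.48]
```

Run:
```python
from bench import bot
import numpy as np,cv2,pickle
q=[.5**.5,.5**.5,0,0]
bot.command_gripper(.06,40)
bot.move_to([.4657,.107,.24],q); print(bot.current_time_s(),bot.current_contact_force())
bot.line_to([.4657,.107,.098],.12)
print(bot.current_time_s(),bot.current_tcp_pos(),bot.current_contact_force())
d=bot.get_image("scene"); pickle.dump(d,open("s1.pkl","wb")); cv2.imwrite("pics/s1.png",cv2.resize(d["image"][150:280,230:400,::-1],None,fx=4.5,fy=4.5,interpolation=cv2.INTER_CUBIC))
```

```text
2.575 [-0.49274494  0.20476199 -0.80782363]
3.9083 [0.46620153 0.10711183 0.09860094] [-0.67775103 -0.37346987  0.42817872]
```

View pics/s1.png

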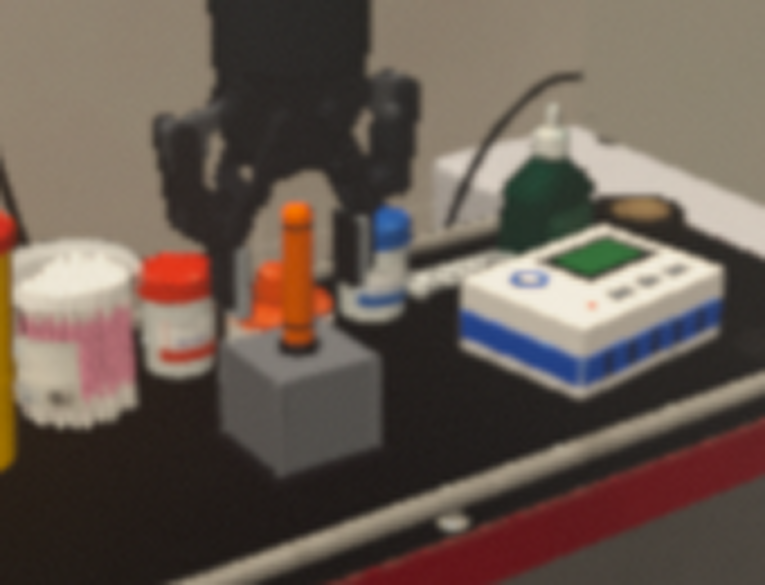

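The handle (297,275 in the crop) stands between the jaws (243 and 350), so I'll grip and lift.

Run:
```python
from bench import bot
import numpy as np,cv2,pickle
print(bot.command_gripper(0.0,70)); print(bot.current_opening(),bot.current_tcp_pos(),bot.current_contact_force())
p=np.array([.4657,.107,.098])
bot.line_to(list(p+[0,0,.06]),.06); print(bot.current_contact_force())
bot.line_to(list(p+[0,0,.08]),.08)
bot.hold(.3)
print(bot.current_time_s(),bot.current_opening(),bot.current_tcp_pos(),bot.current_contact_force())
for n in("scene","top"):
    d=bot.get_image(n); pickle.dump(d,open(n+"2.pkl","wb"))
    cr=d["image"][140:270,230:400,::-1] if n=="scene" else d["image"][170:270,250:420,::-1]
    cv2.imwrite(f"pics/{n}2.png",cv2.resize(cr,None,fx=4.5,fy=4.5,interpolation=cv2.INTER_CUBIC))
```

```text
False
0.014461837500985876 [0.46587354 0.10704836 0.0983051 ] [ 0.68429297 -0.16429277  3.95973866]
[ 1.06188765  0.41483972 -0.18530412]
6.2917 0.014542753089572376 [0.46549782 0.10694747 0.17766195] [ 1.06835969 -0.67308907 -0.19136012]
```

View pics/scene2.png

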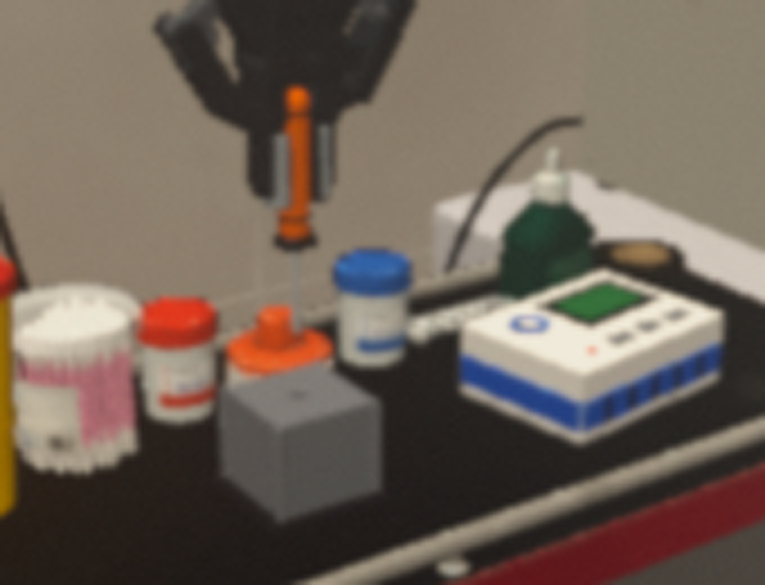

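View pics/top2.png

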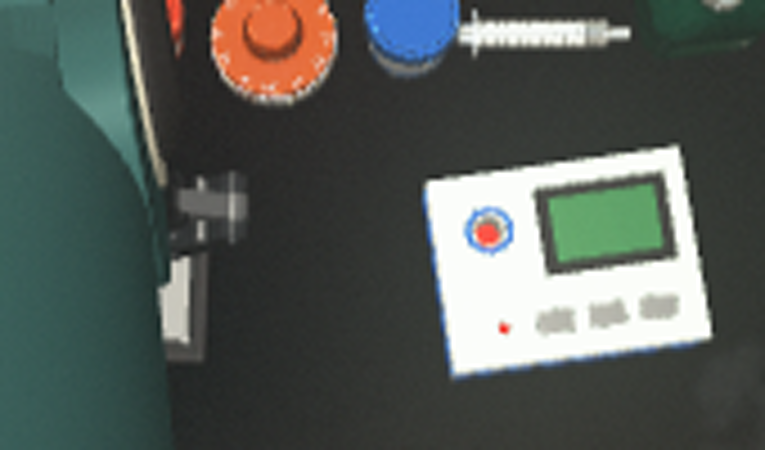

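Run:
```python
from h import *
d=pickle.load(open("scene2.pkl","rb"))
cv2.imwrite("pics/e.png",cv2.resize(d["image"][155:220,275:325,::-1],None,fx=9,fy=9,interpolation=cv2.INTER_CUBIC))
R=np.array(d["R"]);t=np.array(d["t"])
for z in(.092,.138,.144,.21,.212):
    uv=cv2.projectPoints(np.array([[.4655,.107,z]]),cv2.Rodrigues(R)[0],t,K(d),np.array(d["distortion"]))[0].ravel()
    print(z,uv,(uv-[275,155]+.5)*9-.5)
```

```text
0.092 [295.05815963 213.02204849] [184.52343666 526.19843639]
0.138 [294.70036024 193.4099397 ] [181.3032422  349.68945732]
0.144 [294.65338208 190.79554483] [180.88043869 326.15990347]
0.21 [294.13274365 161.16213996] [176.19469287  59.45925961]
0.212 [294.11687273 160.23883048] [176.0518546  51.1494743]
```

View pics/e.png

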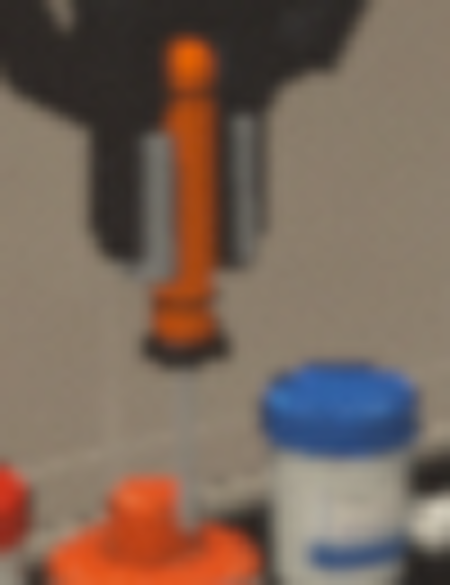

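Run:
```python
from bench import bot
import numpy as np
from h import *
bot.line_to([.4881,-.059,.178],.12)
bot.line_to([.4881,-.059,.143],.1)
bot.hold(.3)
print(bot.current_time_s(),bot.current_tcp_pos(),bot.current_contact_force(),bot.current_opening())
for n in("scene","top"):
    d=bot.get_image(n); pickle.dump(d,open(n+"3.pkl","wb"))
    cr=d["image"][165:235,325:395,::-1] if n=="scene" else d["image"][190:265,325:415,::-1]
    cv2.imwrite(f"pics/{n}3.png",cv2.resize(cr,None,fx=8,fy=8,interpolation=cv2.INTER_CUBIC))
d=pickle.load(open("scene3.pkl","rb"));R=np.array(d["R"]);t=np.array(d["t"])
for z in(.057,.103,.176):
    uv=cv2.projectPoints(np.array([[.4881,-.059,z]]),cv2.Rodrigues(R)[0],t,K(d),np.array(d["distortion"]))[0].ravel()
    print(z,(uv-[325,165]+.5)*8-.5)
```

```text
8.7417 [ 0.48843854 -0.05896827  0.14350577] [ 0.17573072 -0.14445808 -0.00343852] 0.014390439659871747
0.057 [176.83555859 344.49402532]
0.103 [181.393679   205.68376947]
0.176 [188.78643792 -24.39278445]
```

View pics/scene3.png

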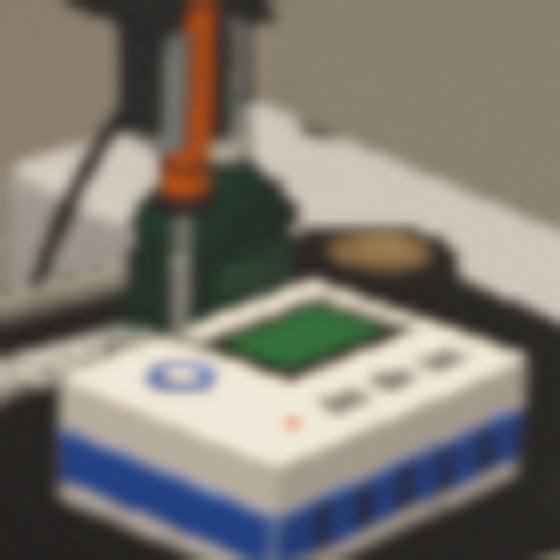

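View pics/top3.png

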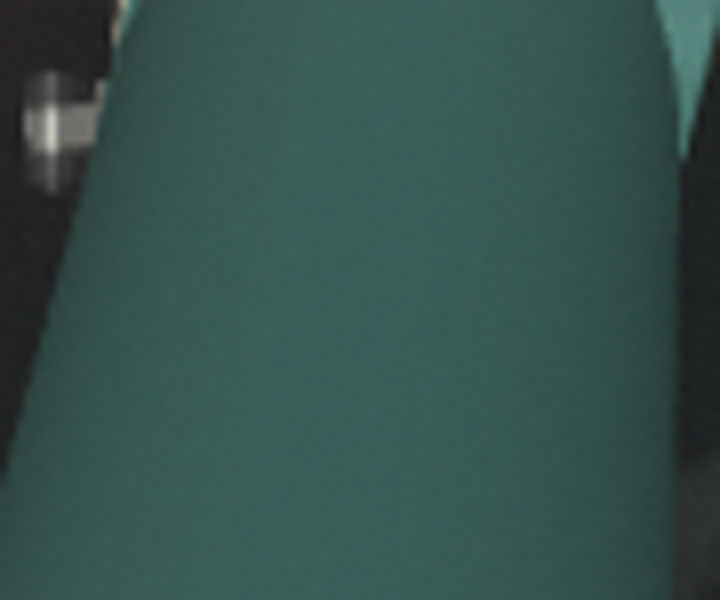

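```bash
cat > g.py <<'E'
from bench import bot
import numpy as np
X,Y=.4881,-.059
def F(n=6,dt=.02):
    a=[]
    for _ in range(n):
        bot.hold(dt); a.append(bot.current_contact_force())
    return np.mean(a,0)
def step(z,v=.02,n=4):
    bot.line_to([X,Y,float(z)],v)
    f=F(n); return f
E
python3 - <<'E'
from g import *
f0=F(15);np.save("f0.npy",f0);print(f0)
for z in np.arange(.141,.1185,-.002):
    f=step(z)-f0; print(round(z,4),np.round(f,2),np.round(bot.current_tcp_pos(),4))
    if np.linalg.norm(f)>3: break
print(bot.current_time_s())
E
```

```text
[ 0.1691113   0.18997465 -0.21739824]
0.141 [-0.4  -0.23  0.16] [ 0.488  -0.059   0.1409]
0.139 [ 0.17 -0.2   0.02] [ 0.4881 -0.059   0.1389]
0.137 [-0.32  0.06 -0.38] [ 0.4881 -0.059   0.137 ]
0.135 [ 0.5  -0.53 -0.36] [ 0.4881 -0.059   0.1349]
0.133 [-0.13 -0.26 -0.27] [ 0.488  -0.059   0.1329]
0.131 [-0.   -0.13  0.08] [ 0.4881 -0.059   0.1309]
0.129 [-0.27 -0.48  0.12] [ 0.4881 -0.059   0.1289]
0.127 [-0.17  0.07  0.2 ] [ 0.4881 -0.059   0.1269]
0.125 [-0.6  -0.05 -0.13] [ 0.4881 -0.059   0.1249]
0.123 [-0.09  0.04 -0.51] [ 0.4881 -0.059   0.1229]
0.121 [ 0.09 -0.65  0.  ] [ 0.4881 -0.059   0.121 ]
0.119 [ 0.14 -0.74  0.  ] [ 0.488  -0.059   0.1189]
12.8917
```

The tip is about 14 mm into the hole with no contact. Next I'll feel for the button.

Run:
```python
from g import *
f0=np.load("f0.npy")
for z in np.arange(.118,.0995,-.001):
    f=step(z,.02,6)-f0; print(round(z,4),np.round(f,2),np.round(bot.current_tcp_pos()[2],4))
    if f[2]>2.5 or np.linalg.norm(f[:2])>3: break
print(bot.current_time_s())
```

```text
0.118 [-0.03 -0.71 -0.3 ] 0.118
0.117 [-0.22 -0.24  0.28] 0.117
0.116 [ 0.11 -0.19  0.42] 0.116
0.115 [ 0.49 -0.27  0.17] 0.115
0.114 [0.29 0.   1.92] 0.1141
0.113 [ 0.32 -0.42  2.56] 0.1131
14.9917
```

Run:
```python
from g import *
f0=np.load("f0.npy")
for z in list(np.arange(.112,.1085,-.001))+list(np.arange(.1085,.103,-.0004)):
    f=step(z,.015,6)-f0; print(round(z,4),np.round(f,2),np.round(bot.current_tcp_pos()[2],4))
    if f[2]>8.5 or np.linalg.norm(f[:2])>4: break
print(bot.current_time_s(),bot.current_opening())
```

```text
0.112 [ 0.07 -0.34  2.93] 0.1121
0.111 [-0.01 -0.17  3.78] 0.111
0.11 [ 0.29 -0.41  3.69] 0.11
0.109 [ 0.45 -0.25  4.51] 0.109
0.1085 [ 0.2  -0.05  4.5 ] 0.1085
0.1081 [ 0.29 -0.39  4.74] 0.1081
0.1077 [ 0.56 -0.61  4.85] 0.1077
0.1073 [ 0.63 -0.22  5.07] 0.1073
0.1069 [ 0.19 -0.24  5.46] 0.1069
0.1065 [ 0.15 -0.09  6.7 ] 0.1067
0.1061 [-0.51 -0.31  9.41] 0.1066
18.8417 0.014377297773293822
```

The hard stop shows clearly: the TCP stalls at 0.1066 and the force has risen to 9.4 N. I'll hold there and watch it.

Run:
```python
from g import *
f0=np.load("f0.npy");t0=bot.current_time_s()
while bot.current_time_s()-t0<4.2:
    f=F(20,.03)-f0; print(round(bot.current_time_s()-t0,2),np.round(f,2),np.round(bot.current_tcp_pos(),4),round(bot.current_opening(),4))
d=bot.get_image("scene");import cv2
cv2.imwrite("pics/f.png",cv2.resize(d["image"][140:240,250:400,::-1],None,fx=5,fy=5,interpolation=cv2.INTER_CUBIC))
```

```text
0.67 [-0.4  -0.29  9.5 ] [ 0.4883 -0.0591  0.1066] 0.0142
1.33 [-0.43  0.05  9.68] [ 0.4883 -0.059   0.1066] 0.0147
2.0 [-0.48 -0.17  9.4 ] [ 0.4883 -0.059   0.1066] 0.0144
2.67 [-0.64 -0.13  9.42] [ 0.4883 -0.059   0.1066] 0.014
3.33 [-0.75  0.09  9.46] [ 0.4883 -0.059   0.1066] 0.0143
4.0 [-0.32 -0.21  9.31] [ 0.4883 -0.059   0.1066] 0.0143
4.67 [-0.49 -0.18  9.32] [ 0.4883 -0.059   0.1066] 0.0146
```

View pics/f.png

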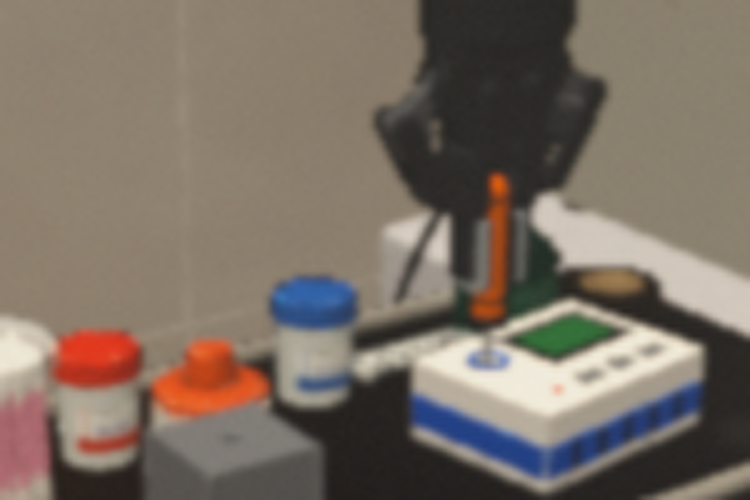

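The pin enters the blue ring at (488,357), the stylus is in the gripper, and the other items I can see look undisturbed.

```bash
python3 -c "
from bench import bot
print(bot.current_time_s(),bot.current_contact_force());bot.job_done()"
```

```text
23.5583 [-0.50147272  0.15168927  9.79704416]
the job is handed in; nothing more can be done
```

I drew the stylus straight up out of its stand, put the pin down the blue-ringed hole and pressed the reset button onto its stop. I handed the job in at 23.6 s with the stylus still gripped and the button down.

- **Feeling for the button:** it began to push back at a TCP height of about 0.1145 m. The force climbed to about 5.5 N over roughly 8 mm, and then the hard stop at 0.1066 m raised it sharply. All of this fits the button as you described it.
- **Holding it down:** I held it on the stop for over 4.5 s without a break, at a steady 9.3–9.8 N with no sign of slipping. The highest averaged push I read was about 9.7 N, well under the 25 N limit, and sideways force stayed below 1 N.
- **Final picture:** it shows the pin in the ring and the stylus in the gripper. The bystanders in that view look undisturbed. I had no view of the sharps box then, and did not check positions by measurement.
- **One disagreement:** the scene camera made the handle look a few millimetres off at the top, about 2° of lean, as it did before I gripped it. The top camera showed the stylus upright in its stand. The arm hid it from the top camera over the hole, but the pin went in without touching the sides.

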